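# Clear the carton caught under the step bin's lid

## Task

A small carton has been left caught under the lid of the step bin, so the lid stands ajar. Press the bin's pedal fully down with the fingertips so that the lid opens wide and the carton drops inside, keep it open for a moment, then ease the pedal back up so that the lid comes down gently, without slamming, until it is fully shut. Work by pressing the pedal only: do not touch the lid or the carton, do not shove, tip or lift the bin, and leave the mug, screwdriver, tape and router where they are.

Things in the scene. Friction and masses are not known exactly. Their poses are not given: they have to be found in the camera images.
- bin: Step bin of 3 litres, a brushed-steel box 200 mm deep (its x) by 150 mm wide (its y), rim 235 mm high, on a black plastic foot; about 1.6 kg in all, loose, standing upright on the ledge. Origin at the centre of its underside; z up, x to the back (hinge side): the pedal sticks out of the foot on the -x side, towards -x, midway across. Walls 3 mm thick, inner floor 57 mm above the ledge.
- pedal: The bin's pedal, a steel lever 5 mm thick that comes out between the two front cheeks of the foot. Its tread is 58 mm wide (bin's y) by 46 mm long and lies from 82 to 128 mm ahead of the fulcrum, so it sticks out about 70 mm beyond the bin's front wall. Origin at the fulcrum: 45 mm ahead (-x) of the bin's centre, 30 mm above the ledge.
- pedal_pad (a point): Point on top of the tread to press, 107 mm ahead of the fulcrum and about 152 mm ahead (bin's -x) of the bin's centre, midway across. It stands about 44 mm above the ledge with the lid shut, 38 mm with the lid ajar as at the start, and 16 mm with the pedal fully down. The bin's front wall is about 50 mm from it and rises to 247 mm with the shut lid, so a wide gripper should lean back, away from the bin.
- pedal_angle (a joint): Pedal angle in rad: 0 up (lid shut), 0.26 fully down (stop). Linked both ways to the lid: lid angle = 4.42 x pedal angle. Pressing at pedal_pad takes about 10 to 14 N at the start and less as the lid rises; the lid's weight brings the pedal back up by itself with hardly any damping, so the lid falls as fast as the pedal is let up.
- lid_angle (a joint): Lid angle in rad about its hinge at the back of the bin: 0 shut, about 0.23 at the start (resting on the carton), 1.15 wide open (stop).
- lid: The steel lid, 216 mm from hinge to front edge by 162 mm wide, 8 mm thick, with a 13 mm skirt round its edge that hangs outside the rim. Origin on the hinge line, 108 mm behind (+x) the bin's centre and 239 mm up; its x axis points backward and it turns with the lid.
- lid_edge (a point): Middle of the lid's front edge, on top.
- carton_mid (a point): Centre of the caught carton, a closed cardboard box 80 x 50 x 22 mm, about 35 g. It lies flat across the bin's left (bin's +y) rim near the front, about 25 mm of it outside, held by the lid's skirt; it overbalances into the bin by itself once the lid lifts.
- mug: Bystander: white mug, 82 mm across, 95 mm high; origin under its centre.
- screwdriver: Bystander: screwdriver lying on the ledge, 190 mm long; origin at the middle of its underside.
- tape: Bystander: grey roll of tape lying flat, 68 mm across, 19 mm high; origin under its centre.
- router: Bystander: flat black router 125 x 175 x 32 mm; origin under its centre.
- carton: The same carton; origin at the centre of its underside, x along its 80 mm.

How it is judged:
On the way:
1. the fingers hold the pedal down with the lid wide open (over 1.0 rad) and the carton lies inside the bin (value of joint lid_angle above 1 rad and contact force between the fingers and pedal above 1 N and z of carton_mid in the frame of bin between 0.05 and 0.19 m and x of carton_mid in the frame of bin between -0.1 and 0.1 m and y of carton_mid in the frame of bin between -0.075 and 0.075 m), for 0.4 s.
At the end, for the whole second after the job is handed in: The lid is fully shut (within 0.04 rad) and still, the carton lies at rest inside the bin below the rim, the bin stands upright within 30 mm of where it stood, and the bystanders within 20 mm (value of joint lid_angle below 0.04 rad and z of carton_mid in the frame of bin between 0.05 and 0.19 m and x of carton_mid in the frame of bin between -0.1 and 0.1 m and y of carton_mid in the frame of bin between -0.075 and 0.075 m and angle between bin's own z axis and vertical below 0.05 rad and distance of bin from where it was at the start of the episode below 0.03 m and velocity of joint lid_angle between -0.1 and 0.1 rad/s and linear speed of carton below 0.02 m/s and distance of each of mug, screwdriver, tape, router from where it was at the start of the episode below 0.02 m); the robot touches nothing.
It fails at once if the lid comes down faster than 2.5 rad/s (its front edge at over 0.5 m/s): it slams (velocity of joint lid_angle below -2.5 rad/s).
It fails at once if the robot touches the lid (contact force between any of the fingers, the arm and lid above 0.5 N).
It fails at once if the robot touches the carton (contact force between any of the fingers, the arm and carton above 0.5 N).
It fails at once if the bin is shoved more than 30 mm, tipped by more than 0.12 rad or lifted (distance of bin from where it was at the start of the episode above 0.03 m or angle between bin's own z axis and vertical above 0.12 rad or height (world z) of bin above 0.012 m).
It fails at once if the mug, screwdriver, tape or router is moved by more than 20 mm (distance of any of mug, screwdriver, tape, router from where it was at the start of the episode above 0.02 m).
It also fails if it takes over 54 s, if anything falls off the work surface, if the arm or the gripper's body presses on something with over 40 N, if the wrist force passes 120 N, or if a joint passes its speed limit or range.

## Robot

A 6-joint arm with a two-finger parallel gripper is mounted at the origin on the work surface. World frame = base frame: x ahead of the robot, y to its left, z up, the work surface at z = 0. Lengths are in m, angles in rad, forces in N, time in s.
With the tool pointing down it reaches from about 0.3 to 0.875 m from the base axis. Payload 6.4 kg.
Tool frame: the origin (TCP) lies on the mounting face of the last link; the fingertips stand 173 mm ahead of it and the grasp point (between the pads) lies 155 mm ahead of it (ctrl.grip_point_offset is the distance from the TCP to the grasp point, in m); z points along the fingers, y is the line along which they close (so a half turn about z gives the same grasp; the last joint's range is limited). The gripper opens to 85 mm and grips with 20 to 120 N. Pads are 22 mm wide; open, the fingers measure 114 mm over their backs; the gripper's body (76 mm by 85 mm) begins 54 mm behind the grasp point. The pads swing forward as they close: fully open they stand 13 mm farther back than shut.
Start: joints at [-1.528, 0.181, 1.607, -0, 1.354, -0.206], TCP at [0.142, -0.557, 0.405] pointing down, gripper open.
Joint ranges: [-2.99, 2.99], [-0.89, 2.07], [0.3, 2.58], [-1.14, 4.28], [0, 2.63], [-3.12, 3.12]. Speed limits (rad/s): [2.57, 2.57, 3.01, 3.14, 3.14, 3.14].

## Interface

Orientations are given as a unit quaternion [w, x, y, z].
In Python, from bench import status, imaging, ctrl, models gives the robot as it stands.
- The arm moves only by the tool send_rows, never from a script. Its argument "commands" is a list that holds one entry, the list of rows, each a list of 6 numbers: the shift along the tool's x, y, z normalised to -1 to 1, where 1 is 3 cm, then the turn, a rotation vector about the tool's x, y, z normalised to -1 to 1, where 1 is 0.1 rad. A call has 1 to 8 rows; each row shifts and turns the commanded pose from where the row before left it, along the tool's axes as they then stand; what a row does not reach is not made up. A row lasts 1/12 s, in which the tool goes at most 41.7 mm and 7.16 degrees, less where a joint would pass 70% of its speed; a pose out of reach is approached as far as the arm can. A call with a number of a shift or a turn outside -1 to 1 is refused whole. A call with a gripper value outside its range is refused whole. "jaw" is the opening, from 0 (shut) to 1 (fully open), set as the call begins (left out, the last holds). The fingers move at their own pace and stop on an object; the grip force is fixed at half the most. Time passes only in rows, so rows that do not move let the fingers close. It gives the time, the measured TCP pose, the force, the opening and the grip force at its end, in the units of the state.
- status.get_obs(): the state, without advancing time (a new reading comes with each control period).
- imaging.camera(name): name is "scene" or "top"; returns a dict with "image" (384x512x3 uint8, blue, green, red), "depth" (384x512 float32, m along the optical axis (not along the pixel's ray), 0 where there is no reading), "mtx" (3x3 intrinsics, pixels), "pose" (4x4, takes a point from camera to world coordinates). Camera axes: x right, y down, z forward; pixel columns grow to the right and rows downward; lengths in m; the calibration is good to about 2 mm. A picture is of the moment at which its call begins.
- ctrl.hand_in(): hands the job in; it is judged then, once.
Trained networks look in a picture, given as the dict that the camera call returned (one of the last four; its "shot" number tells which), for a name from the list of things; names that differ only in an ending like _2 or _b are one class to them, and where a whole thing is asked for, a point or a joint stands for the part that bears it (a point fixed in the world has none). Each returns a list of dicts, best first, with "confidence" (0 to 1); they miss things now and then, are a little off and sometimes report something else, mostly with a low value. They report only what shows in the picture. A call takes as long as a camera call.
- models.recognise(picture, name): "centre" ([column, row] in pixels, amid what is visible of it).
- models.regions_of(picture, name): "region" (384x512 bool, what is visible of it) and "centre" ([column, row] in pixels, amid what is visible of it).
The state is a dict: "time_s": time; "q": joint angles; "dq": joint speeds; "joint_efforts": joint torques, N m; "eef_pos": TCP position; "eef_rot": TCP orientation; "wrist_force": force on the tool from outside, world axes, zero at the start; "torque": the same for the moment, N m; "opening": opening from 0.0 (shut) to 1.0 (fully open); "grasp_force": force on a finger pad.
Only numpy, scipy, OpenCV 4.12 (cv2) and the standard library are available. Lean on these libraries where they do the work, as an engineer would, in place of code of your own. Each camera call takes 0.05 s, during which the arm holds its last target. There are 200 camera calls.

## Working session

There is one attempt and no reset: what is moved stays moved. The work goes in short steps, Python scripts to look and compute and a tool call to move; the robot and the scene stay as the last step left them, time stands still between calls to the robot, and variables do not carry over. Pictures are saved under pics/ and viewed, at most 10 in all, crops included, and the job is handed in when it is done.

Besides the shell and the picture viewer there is one more tool, called after "Request:" as name([rows], argument=value, ...), one row to a line, values as JSON. send_rows: Moves the arm, as the interface text tells. Its arguments: {"type":"object","properties":{"commands":{"type":"array"},"jaw":{"type":"number"}},"required":["commands"]}

```bash
mkdir -p pics
cat > h.py <<'E'
import numpy as np, cv2
from bench import status, imaging, ctrl, models
def pts(p,mask):
    v,u=np.nonzero(mask&(p["depth"]>0)); d=p["depth"][v,u]
    K=p["mtx"]; c=np.c_[(u-K[0,2])/K[0,0]*d,(v-K[1,2])/K[1,1]*d,d]
    return c@p["pose"][:3,:3].T+p["pose"][:3,3]
E
python3 - <<'E'
from h import *
o=status.get_obs(); print(o["eef_pos"],o["eef_rot"],o["wrist_force"])
ims=[]
for n in("scene","top"):
    p=imaging.camera(n); ims.append(p["image"]); print(n,p["pose"][:3,3].round(3))
    for k in("pedal","bin","lid","carton","mug","screwdriver","tape","router"):
        for r in models.regions_of(p,k)[:1]:
            P=pts(p,r["region"]); print(k,round(r["confidence"],2),np.round(r["centre"]),len(P),np.median(P,0).round(3),np.percentile(P,2,0).round(3),np.percentile(P,98,0).round(3))
    cv2.imwrite(f"pics/{n}0.png",p["image"])
E
```

```text
[ 0.1415992  -0.55704912  0.40380004] [-8.49016513e-04  9.92272886e-01  1.24071721e-01  7.84101102e-05] [-0.4458649   0.30457356 -1.01622806]
scene [1.145 0.019 1.046]
bin 0.97 [295. 200.] 7937 [0.664 0.089 0.255] [ 0.539 -0.02   0.02 ] [0.754 0.207 0.29 ]
lid 0.69 [302. 188.] 5114 [0.643 0.095 0.268] [ 0.528 -0.011  0.241] [0.745 0.205 0.291]
mug 0.64 [129. 219.] 944 [ 0.663 -0.403  0.056] [ 0.628 -0.439  0.004] [ 0.706 -0.36   0.096]
screwdriver 0.76 [154. 152.] 165 [ 0.392 -0.397  0.023] [ 0.35  -0.414  0.002] [ 0.441 -0.388  0.028]
tape 0.8 [377. 181.] 244 [0.416 0.388 0.017] [0.381 0.355 0.   ] [0.442 0.414 0.023]
router 0.7 [401. 230.] 2048 [0.619 0.421 0.031] [0.552 0.34  0.021] [0.677 0.506 0.036]
top [0.384 0.016 1.462]
pedal 0.74 [255. 226.] 355 [0.527 0.004 0.037] [ 0.493 -0.03  -0.001] [0.559 0.033 0.045]
bin 0.58 [228. 187.] 5440 [0.615 0.087 0.267] [ 0.509 -0.018  0.003] [0.742 0.205 0.293]
lid 0.96 [223. 180.] 4449 [0.626 0.098 0.272] [ 0.523 -0.006  0.244] [0.739 0.205 0.293]
mug 0.93 [385. 187.] 854 [ 0.662 -0.409  0.04 ] [ 0.622 -0.458 -0.002] [ 0.7   -0.356  0.097]
screwdriver 0.56 [383. 274.] 201 [ 0.386 -0.393  0.023] [ 0.345 -0.406  0.014] [ 0.426 -0.384  0.031]
tape 0.82 [136. 268.] 301 [0.405 0.388 0.019] [ 0.374  0.358 -0.001] [0.436 0.419 0.027]
router 0.78 [125. 204.] 2092 [0.606 0.426 0.033] [0.545 0.344 0.021] [0.671 0.51  0.039]
```

Run:
```python
from h import *
p=imaging.camera("top")
R=models.regions_of(p,"lid")[0]["region"]; P=pts(p,R)
(c,s,a)=cv2.minAreaRect(P[:,:2].astype(np.float32)); print("lid rect",c,s,a)
# fit plane -> tilt direction
m=P.mean(0); n=np.linalg.svd(P-m,full_matrices=False)[2][2]; n*=np.sign(n[2])
print("normal",n,"tilt",np.arccos(n[2]),"forward heading",np.degrees(np.arctan2(n[1],n[0])))
R=models.regions_of(p,"pedal")[0]["region"]; P=pts(p,R); P=P[(P[:,2]>.025)&(P[:,2]<.06)]
(c,s,a)=cv2.minAreaRect(P[:,:2].astype(np.float32)); print("ped",len(P),c,s,a,np.median(P,0),P.mean(0))
im=p["image"].copy(); cv2.imwrite("pics/t1.png",cv2.resize(im[90:310,90:430],None,fx=2.2,fy=2.2,interpolation=cv2.INTER_CUBIC))
```

```text
lid rect (0.40506047010421753, 0.3930131196975708) (0.062113165855407715, 0.0733325406908989) 0.21512815356254578
normal [0.00853302 0.0049548  0.99995132] tilt 0.009867403710135529 forward heading 30.14210891128084
ped 336 (0.5313297510147095, 0.007881388068199158) (0.0730922520160675, 0.05832524225115776) 44.09929656982422 [0.52719468 0.00438729 0.03783559] [0.52657585 0.00368861 0.0378853 ]
```

View pics/t1.png

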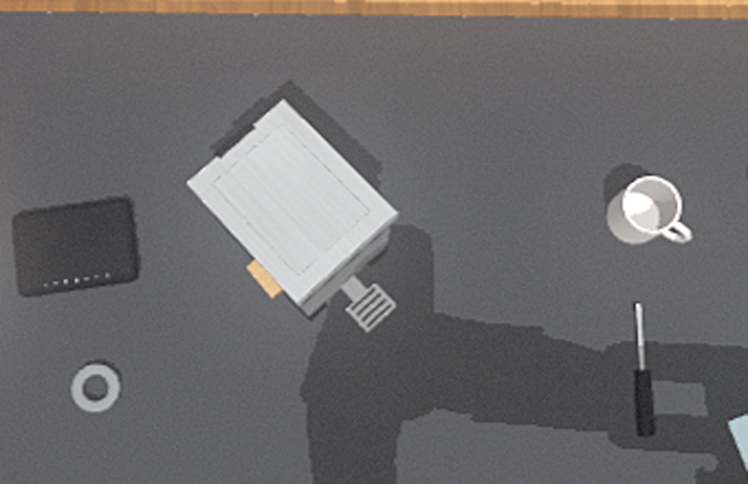

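View pics/scene0.png

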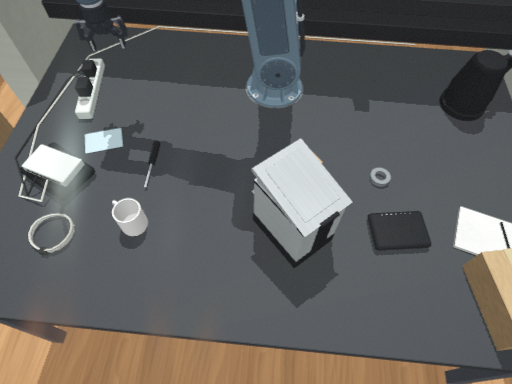

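The top crop shows the bin in the middle: the pedal tread at crop (370,307), the carton sticking out at (265,278), and the pedal side facing down-right, towards -x,-y. The scene view shows the path to the pedal is clear. The lid network picked the tape this time, so I'll refine the heading from points at lid height.

```bash
cat >> h.py <<'E'
from scipy.spatial.transform import Rotation as Rn
def rows(target_tip, yaw, lean, tip=.173):
    """shift in the present tool frame & remaining turn (rotvec, tool axes), for a tool with x along yaw, leant back"""
    o=status.get_obs(); w,x,y,z=o["eef_rot"]; R=Rn.from_quat([x,y,z,w])
    G=Rn.from_euler("z",yaw)*Rn.from_euler("x",np.pi)*Rn.from_euler("y",lean)
    tcp=np.array(target_tip)-tip*G.as_matrix()[:,2]
    d=tcp-np.array(o["eef_pos"])
    print("t",o["time_s"],"tcp goal",tcp.round(4),"err world",d.round(4),"shift tool/3cm",(R.inv().apply(d)/.03).round(2),"turn/0.1",((R.inv()*G).as_rotvec()/.1).round(2))
    print("tip now",(np.array(o["eef_pos"])+tip*R.as_matrix()[:,2]).round(4),"F",np.round(o["wrist_force"],1),"open",o["opening"])
E
python3 - <<'E'
from h import *
p=imaging.camera("top")
P=pts(p,p["depth"]>0); L=P[(P[:,2]>.235)&(P[:,2]<.31)&(P[:,0]>.45)&(P[:,0]<.8)&(abs(P[:,1]-.1)<.16)]
c,s,a=cv2.minAreaRect(L[:,:2].astype(np.float32)); print("lid",len(L),c,s,a)
m=L.mean(0); n=np.linalg.svd(L-m,full_matrices=False)[2][2]; n*=np.sign(n[2])
print("tilt",np.arccos(n[2]),"heading",np.degrees(np.arctan2(n[1],n[0])))
T=P[(P[:,2]>.026)&(P[:,2]<.06)&(abs(P[:,0]-.525)<.05)&(abs(P[:,1]-.002)<.05)]
for h in (a,a-90,):
    u=np.array([np.cos(np.radians(h)),np.sin(np.radians(h))]);v=np.array([-u[1],u[0]])
    print(h,"lid mid across",np.dot(c,v),"ped across",np.percentile(T[:,:2]@v,[2,50,98]),"along",np.percentile(T[:,:2]@u,[1,50,99]),"lid along",np.percentile(L[:,:2]@u,[1,99]))
rows([.52,-.003,.1],np.radians(44),np.radians(25))
E
```

```text
lid 4675 (0.628865659236908, 0.10916967689990997) (0.22106656432151794, 0.17880159616470337) 42.81053924560547
tilt 0.21691804076533316 heading 49.64779885269177
42.81053924560547 lid mid across -0.3472747648078695 ped across [-0.38225369 -0.354826   -0.32788394] along [0.35879127 0.38705743 0.43107735] lid along [0.42667337 0.63880559]
-47.18946075439453 lid mid across 0.5355280323657582 ped across [0.35942857 0.38705743 0.43076451] along [0.32688051 0.354826   0.38287619] lid along [0.26509765 0.43470695]
t 1.1 tcp goal [ 0.4674 -0.0538  0.2568] err world [ 0.3258  0.5035 -0.1479] shift tool/3cm [ 14.66 -13.59   4.93] turn/0.1 [ 1.13  4.26 -5.11]
tip now [ 0.1416 -0.5573  0.2317] F [ 0.4 -0.3 -0.1] open 0.9989458213893094
```

Request:
send_rows([
  [[0.7, -0.65, 0.1, 0, 0, 0], [0.7, -0.65, 0.1, 0, 0, 0], [0.7, -0.65, 0.1, 0, 0, 0], [0.7, -0.65, 0.1, 0, 0, 0], [0.7, -0.65, 0.1, 0, 0, 0], [0.7, -0.65, 0.1, 0, 0, 0], [0.7, -0.65, 0.1, 0, 0, 0], [0.7, -0.65, 0.1, 0, 0, 0]],
], jaw=0)

```text
time_s: 1.77
eef_pos: [0.2665, -0.3635, 0.3807]
eef_rot: [0.0, 0.992, 0.124, 0.0]
wrist_force: [0.4, 0.5, -0.5]
opening: 0.001
grasp_force: 0.0
```

Request:
send_rows([
  [[0.7, -0.65, 0.1, 0, 0, 0], [0.7, -0.65, 0.1, 0, 0, 0], [0.7, -0.65, 0.1, 0, 0, 0], [0.7, -0.65, 0.1, 0, 0, 0], [0.7, -0.65, 0.1, 0, 0, 0], [0.7, -0.65, 0.1, 0, 0, 0], [0.7, -0.65, 0.1, 0, 0, 0], [0.7, -0.65, 0.1, 0, 0, 0]],
])

```text
time_s: 2.43
eef_pos: [0.391, -0.1709, 0.3568]
eef_rot: [0.0, 0.992, 0.124, 0.0]
wrist_force: [1.5, 0.3, 0.6]
opening: 0.002
grasp_force: 0.0
```

Request:
send_rows([
  [[0.5, -0.4, 0.1, 0, 0, -0.6], [0, 0, 0, 0, 0, -0.9], [0, 0, 0, 0, 0, -0.9], [0, 0, 0, 0, 0, -0.9], [0, 0, 0, 0, 0, -0.9], [0, 0, 0, 0, 0, -0.8], [0, 0, 0, 0, 0, 0], [0, 0, 0, 0, 0, 0]],
])

```text
time_s: 3.1
eef_pos: [0.402, -0.1569, 0.3538]
eef_rot: [0.0, 0.931, 0.365, 0.0]
wrist_force: [-0.1, 0.5, 0.6]
opening: 0.001
grasp_force: 0.0
```

Request:
send_rows([
  [[0, 0, 0, 0, 0.8, 0], [0, 0, 0, 0, 0.8, 0], [0, 0, 0, 0, 0.8, 0], [0, 0, 0, 0, 0.8, 0], [0, 0, 0, 0, 0.8, 0], [0, 0, 0, 0, 0.36, 0], [0, 0, 0, 0, 0, 0]],
])

```text
time_s: 3.68
eef_pos: [0.4017, -0.1572, 0.3535]
eef_rot: [-0.08, 0.909, 0.355, 0.202]
wrist_force: [-0.6, -0.5, -0.2]
opening: 0.002
grasp_force: 0.0
```

Run:
```python
from h import *
rows([.524,.002,.1],np.radians(43),np.radians(25))
```

```text
t 3.6833 tcp goal [ 0.4705 -0.0479  0.2568] err world [ 0.0689  0.1093 -0.0967] shift tool/3cm [ 2.4  -1.12  4.68] turn/0.1 [ 0.01 -0.01 -0.05]
tip now [ 0.4554 -0.1073  0.1968] F [-0.6 -0.5 -0.2] open 0.0017741910292658409
```

Request:
send_rows([
  [[0.4, -0.19, 0.78, 0, 0, 0], [0.4, -0.19, 0.78, 0, 0, 0], [0.4, -0.19, 0.78, 0, 0, 0], [0.4, -0.19, 0.78, 0, 0, 0], [0.4, -0.18, 0.78, 0, 0, 0], [0.4, -0.18, 0.78, 0, 0, 0], [0, 0, 0, 0, 0, 0], [0, 0, 0, 0, 0, 0]],
])

```text
time_s: 4.35
eef_pos: [0.4703, -0.0463, 0.2559]
eef_rot: [-0.08, 0.909, 0.358, 0.2]
wrist_force: [0.4, -0.5, -0.6]
opening: -0.001
grasp_force: 0.0
```

Run:
```python
from h import *
p=imaging.camera("top"); a=p["image"][150:300,170:340]
p=imaging.camera("scene"); b=p["image"][90:270,230:370]
f=lambda i:cv2.resize(i,(400,400*i.shape[0]//i.shape[1]),interpolation=cv2.INTER_CUBIC)
a,b=f(a),f(b); H=max(len(a),len(b)); q=lambda i:np.pad(i,((0,H-len(i)),(0,0),(0,0)))
cv2.imwrite("pics/c2.png",np.hstack([q(a),q(b)]))
rows([.524,.002,.06],np.radians(43),np.radians(25))
```

```text
t 4.45 tcp goal [ 0.4705 -0.0479  0.2168] err world [-0.0001 -0.0001 -0.0406] shift tool/3cm [-0.58 -0.    1.22] turn/0.1 [ 0.01  0.01 -0.01]
tip now [0.5242 0.0019 0.1005] F [ 0.  -0.5  0.2] open 0.00037549364927494307
```

View pics/c2.png

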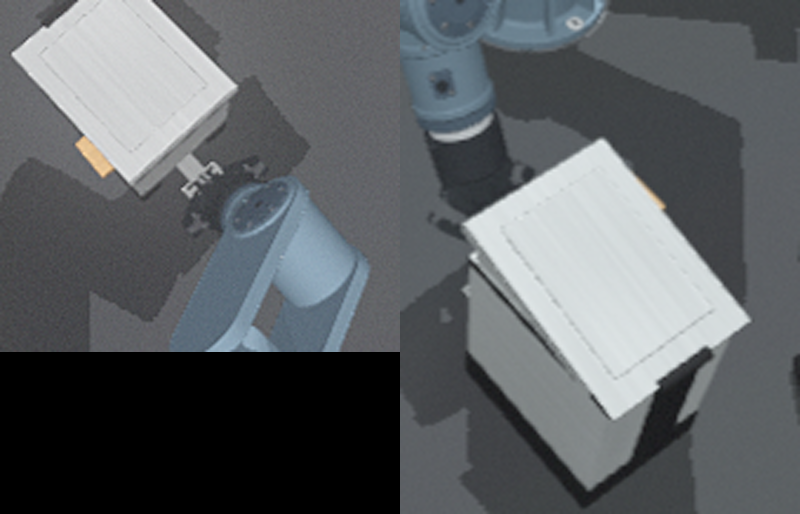

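The left view shows the shut fingers over the tread at about (205,180), clear of the lid and the carton at (95,155). I'm lowering now.

Request:
send_rows([
  [[-0.14, 0, 0.3, 0, 0, 0], [-0.14, 0, 0.3, 0, 0, 0], [-0.14, 0, 0.3, 0, 0, 0], [-0.14, 0, 0.3, 0, 0, 0], [-0.07, 0, 0.15, 0, 0, 0], [-0.05, 0, 0.1, 0, 0, 0], [0, 0, 0, 0, 0, 0]],
])

```text
time_s: 5.03
eef_pos: [0.4699, -0.0475, 0.2077]
eef_rot: [-0.08, 0.909, 0.357, 0.201]
wrist_force: [-0.5, -0.1, 0.1]
opening: 0.0
grasp_force: 0.0
```

Request:
send_rows([
  [[-0.03, 0, 0.06, 0, 0, 0], [-0.03, 0, 0.06, 0, 0, 0], [-0.03, 0, 0.06, 0, 0, 0], [0, 0, 0, 0, 0, 0]],
])

```text
time_s: 5.37
eef_pos: [0.4701, -0.0476, 0.2026]
eef_rot: [-0.079, 0.909, 0.357, 0.201]
wrist_force: [0.3, 0.0, 0.8]
opening: 0.0
grasp_force: 0.0
```

Run:
```python
from h import *
rows([.524,.002,.022],np.radians(43),np.radians(25))
```

```text
t 5.3667 tcp goal [ 0.4705 -0.0479  0.1788] err world [ 0.0004 -0.0002 -0.0238] shift tool/3cm [-0.33  0.01  0.72] turn/0.1 [ 0.01  0.   -0.01]
tip now [0.5237 0.0021 0.0458] F [0.3 0.  0.8] open 0.00016488834414594853
```

Request:
send_rows([
  [[-0.03, 0, 0.06, 0, 0, 0], [-0.03, 0, 0.06, 0, 0, 0], [-0.03, 0, 0.06, 0, 0, 0], [-0.03, 0, 0.06, 0, 0, 0], [0, 0, 0, 0, 0, 0]],
])

```text
time_s: 5.78
eef_pos: [0.4702, -0.0479, 0.1951]
eef_rot: [-0.079, 0.909, 0.357, 0.202]
wrist_force: [-4.3, -1.2, 11.5]
opening: 0.001
grasp_force: 5.2
```

Run:
```python
from h import *
p=imaging.camera("top"); a=p["image"][130:280,170:340]
cv2.imwrite("pics/c3.png",cv2.resize(a,None,fx=3,fy=3,interpolation=cv2.INTER_CUBIC))
P=pts(p,p["depth"]>0); L=P[(P[:,2]>.235)&(P[:,2]<.4)&(P[:,0]>.55)&(P[:,0]<.8)&(abs(P[:,1]-.1)<.16)]
m=L.mean(0); n=np.linalg.svd(L-m,full_matrices=False)[2][2]; print("lid",np.arccos(abs(n[2])))
rows([.524,.002,.022],np.radians(43),np.radians(25))
```

```text
lid 0.32963333333476436
t 5.8333 tcp goal [ 0.4705 -0.0479  0.1788] err world [ 0.0003  0.0001 -0.0165] shift tool/3cm [-0.22  0.    0.5 ] turn/0.1 [ 0.01 -0.   -0.01]
tip now [0.5239 0.0018 0.0385] F [-5.2 -0.9 10.9] open -0.0011714304817388955
```

Contact is made and the lid is rising. I'll keep pressing.

Request:
send_rows([
  [[-0.03, 0, 0.06, 0, 0, 0], [-0.03, 0, 0.06, 0, 0, 0], [-0.03, 0, 0.06, 0, 0, 0], [-0.03, 0, 0.06, 0, 0, 0], [-0.03, 0, 0.06, 0, 0, 0], [-0.03, 0, 0.06, 0, 0, 0], [-0.03, 0, 0.06, 0, 0, 0], [0, 0, 0, 0, 0, 0]],
])

```text
time_s: 6.5
eef_pos: [0.4701, -0.048, 0.1809]
eef_rot: [-0.079, 0.909, 0.357, 0.202]
wrist_force: [0.9, 1.0, 6.7]
opening: 0.002
grasp_force: 3.6
```

```bash
cat > s.py <<'E'
from h import *
import sys
p=imaging.camera("top")
P=pts(p,p["depth"]>0); L=P[(P[:,2]>.25)&(P[:,2]<.5)&(P[:,0]>.55)&(P[:,0]<.8)&(abs(P[:,1]-.1)<.16)]
# keep the lid: beyond pedal along heading
u=np.array([.7314,.682]); L=L[L[:,:2]@u>.44]
m=np.median(L,0); n=np.linalg.svd(L-m,full_matrices=False)[2][2]; print("lid",len(L),np.arccos(abs(n[2])),"max z",L[:,2].max())
rows([.524,.002,.018],np.radians(43),np.radians(25))
a=p["image"][130:280,170:340]; b=imaging.camera("scene")["image"][80:280,220:390]
f=lambda i:cv2.resize(i,(400,470))
if len(sys.argv)>1: cv2.imwrite(sys.argv[1],np.hstack([f(a),f(b)]))
E
python3 s.py pics/c4.png
```

```text
lid 2417 0.9066245296300521 max z 0.41916295663418524
t 6.55 tcp goal [ 0.4705 -0.0479  0.1748] err world [ 0.0004  0.0002 -0.0063] shift tool/3cm [-0.08  0.    0.2 ] turn/0.1 [ 0.01 -0.01 -0.01]
tip now [0.5239 0.0018 0.0244] F [-0.7  0.9  6.3] open -0.00011740018860955257
```

View pics/c4.png

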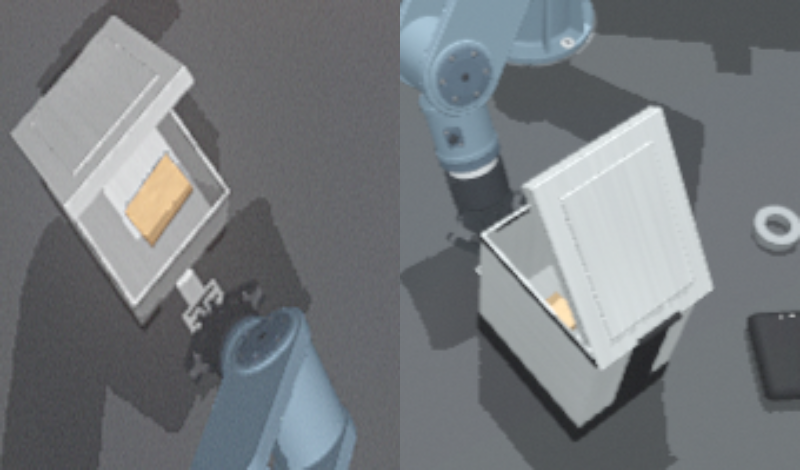

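The lid stands at about 0.9 rad and the carton lies inside the bin, at (158,198) in the left view. I need about 5 mm more press, then a hold.

Request:
send_rows([
  [[-0.03, 0, 0.06, 0, 0, 0], [-0.03, 0, 0.06, 0, 0, 0], [-0.02, 0, 0.04, 0, 0, 0], [0, 0, 0, 0, 0, 0], [0, 0, 0, 0, 0, 0], [0, 0, 0, 0, 0, 0], [0, 0, 0, 0, 0, 0], [0, 0, 0, 0, 0, 0]],
])

```text
time_s: 7.27
eef_pos: [0.4702, -0.0481, 0.1759]
eef_rot: [-0.079, 0.909, 0.357, 0.202]
wrist_force: [0.6, 2.9, 5.0]
opening: 0.001
grasp_force: 2.4
```

```bash
python3 s.py pics/c5.png
```

```text
lid 1348 1.1601078128555842 max z 0.4406503933069601
t 7.3167 tcp goal [ 0.4705 -0.0479  0.1748] err world [ 0.0004  0.0002 -0.0011] shift tool/3cm [-0.    0.    0.04] turn/0.1 [ 0.01 -0.01 -0.01]
tip now [0.5239 0.0018 0.0191] F [1.2 3.  5.2] open 0.0028518044976443098
```

Request:
send_rows([
  [[-0.015, 0, 0.03, 0, 0, 0], [0, 0, 0, 0, 0, 0], [0, 0, 0, 0, 0, 0], [0, 0, 0, 0, 0, 0], [0, 0, 0, 0, 0, 0], [0, 0, 0, 0, 0, 0], [0, 0, 0, 0, 0, 0], [0, 0, 0, 0, 0, 0]],
])

```text
time_s: 8.03
eef_pos: [0.4703, -0.0481, 0.1754]
eef_rot: [-0.079, 0.908, 0.357, 0.202]
wrist_force: [-2.7, 2.3, 13.3]
opening: -0.003
grasp_force: 6.6
```

```bash
python3 s.py pics/c6.png
```

```text
lid 1338 1.1606576500963455 max z 0.4424420431205871
t 8.0833 tcp goal [ 0.4705 -0.0479  0.1748] err world [ 0.0002  0.0003 -0.0006] shift tool/3cm [ 0.   -0.    0.02] turn/0.1 [ 0.01 -0.02 -0.01]
tip now [0.5241 0.0018 0.0188] F [-2.9  2.1 13.3] open 0.0009448674890317665
```

View pics/c6.png

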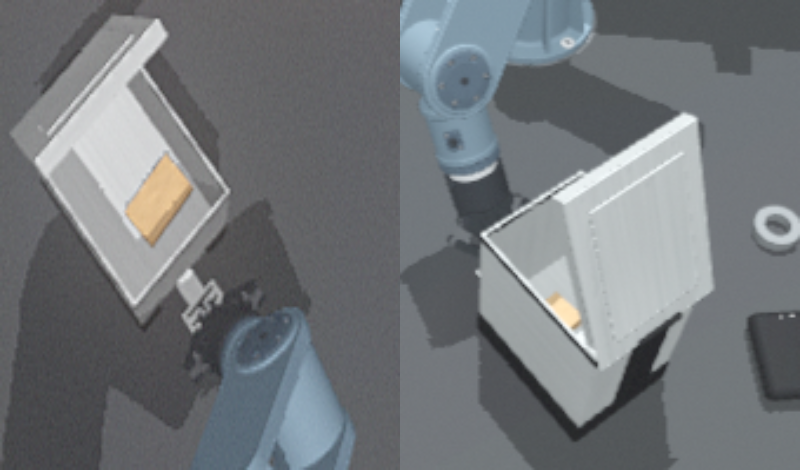

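The lid is at its stop (about 1.15 rad), the carton lies on the bin floor at (158,198) in the left view, and the bin hasn't moved. Now I'll ease the pedal up at 1 mm per row.

Request:
send_rows([
  [[0.015, 0, -0.03, 0, 0, 0], [0.015, 0, -0.03, 0, 0, 0], [0.015, 0, -0.03, 0, 0, 0], [0.015, 0, -0.03, 0, 0, 0], [0.015, 0, -0.03, 0, 0, 0], [0.015, 0, -0.03, 0, 0, 0], [0.015, 0, -0.03, 0, 0, 0], [0.015, 0, -0.03, 0, 0, 0]],
])

```text
time_s: 8.8
eef_pos: [0.4699, -0.0483, 0.1826]
eef_rot: [-0.079, 0.909, 0.357, 0.201]
wrist_force: [-1.4, -0.1, 6.2]
opening: -0.0
grasp_force: 3.2
```

Request:
send_rows([
  [[0.015, 0, -0.03, 0, 0, 0], [0.015, 0, -0.03, 0, 0, 0], [0.015, 0, -0.03, 0, 0, 0], [0.015, 0, -0.03, 0, 0, 0], [0.015, 0, -0.03, 0, 0, 0], [0.015, 0, -0.03, 0, 0, 0], [0.015, 0, -0.03, 0, 0, 0], [0.015, 0, -0.03, 0, 0, 0]],
])

```text
time_s: 9.47
eef_pos: [0.4699, -0.0483, 0.1906]
eef_rot: [-0.079, 0.909, 0.357, 0.201]
wrist_force: [-3.7, -1.6, 8.4]
opening: 0.002
grasp_force: 4.2
```

```bash
python3 s.py pics/c7.png
```

```text
lid 3568 0.517283059174111 max z 0.35730960131956135
t 9.5167 tcp goal [ 0.4705 -0.0479  0.1748] err world [ 0.0006  0.0005 -0.0161] shift tool/3cm [-0.2  0.   0.5] turn/0.1 [ 0.02  0.01 -0.01]
tip now [0.5235 0.0013 0.034 ] F [-5.4 -2.6 12.3] open 0.0006382181540371576
```

Request:
send_rows([
  [[0.015, 0, -0.03, 0, 0, 0], [0.015, 0, -0.03, 0, 0, 0], [0.015, 0, -0.03, 0, 0, 0], [0.015, 0, -0.03, 0, 0, 0], [0.015, 0, -0.03, 0, 0, 0], [0.015, 0, -0.03, 0, 0, 0], [0.015, 0, -0.03, 0, 0, 0], [0.015, 0, -0.03, 0, 0, 0]],
])

```text
time_s: 10.23
eef_pos: [0.4702, -0.0481, 0.1989]
eef_rot: [-0.079, 0.909, 0.357, 0.201]
wrist_force: [-3.8, -1.3, 9.6]
opening: 0.004
grasp_force: 4.7
```

Request:
send_rows([
  [[0.01, 0, -0.02, 0, 0, 0], [0.01, 0, -0.02, 0, 0, 0], [0.01, 0, -0.02, 0, 0, 0], [0.01, 0, -0.02, 0, 0, 0], [0.01, 0, -0.02, 0, 0, 0], [0.01, 0, -0.02, 0, 0, 0], [0.01, 0, -0.02, 0, 0, 0], [0.01, 0, -0.02, 0, 0, 0]],
])

```text
time_s: 10.9
eef_pos: [0.4703, -0.0478, 0.204]
eef_rot: [-0.079, 0.909, 0.357, 0.201]
wrist_force: [0.1, 0.2, 0.4]
opening: 0.001
grasp_force: 0.4
```

```bash
python3 s.py pics/c8.png
```

```text
lid 214 0.0010140323153344938 max z 0.2545013779506906
t 10.95 tcp goal [ 0.4705 -0.0479  0.1748] err world [ 0.0003 -0.     -0.0291] shift tool/3cm [-0.4   0.01  0.88] turn/0.1 [ 0.01  0.01 -0.01]
tip now [0.5238 0.0018 0.047 ] F [0.9 0.1 1.9] open 5.568995711844018e-06
```

The lid is shut and the contact force is almost gone. I'll finish letting up slowly, then back off along the tool, away from the bin.

Request:
send_rows([
  [[0.01, 0, -0.02, 0, 0, 0], [0.01, 0, -0.02, 0, 0, 0], [0.01, 0, -0.02, 0, 0, 0], [0.015, 0, -0.03, 0, 0, 0], [0.03, 0, -0.06, 0, 0, 0], [0, 0, -0.3, 0, 0, 0], [0, 0, -0.6, 0, 0, 0], [0, 0, -0.8, 0, 0, 0]],
])

```text
time_s: 11.67
eef_pos: [0.4536, -0.0619, 0.2548]
eef_rot: [-0.08, 0.909, 0.357, 0.2]
wrist_force: [0.1, 0.3, 0.5]
opening: 0.001
grasp_force: 0.0
```

Request:
send_rows([
  [[0, 0, -0.8, 0, 0, 0], [0, 0, -0.8, 0, 0, 0], [0, 0, -0.8, 0, 0, 0], [0, 0, -0.4, 0, 0, 0], [0, 0, 0, 0, 0, 0], [0, 0, 0, 0, 0, 0], [0, 0, 0, 0, 0, 0], [0, 0, 0, 0, 0, 0]],
])

```text
time_s: 12.33
eef_pos: [0.4282, -0.0859, 0.3301]
eef_rot: [-0.08, 0.909, 0.357, 0.201]
wrist_force: [-0.4, 0.4, -0.6]
opening: 0.002
grasp_force: 0.0
```

```bash
python3 s.py pics/c9.png
```

```text
lid 203 0.003945384368521483 max z 0.25555563956309313
t 12.3833 tcp goal [ 0.4705 -0.0479  0.1748] err world [ 0.0422  0.038  -0.1552] shift tool/3cm [-0.47  0.04  5.49] turn/0.1 [-0.02  0.01 -0.02]
tip now [ 0.4815 -0.0359  0.1732] F [-0.4  0.4  0.3] open -0.0002703359433763839
```

View pics/c9.png

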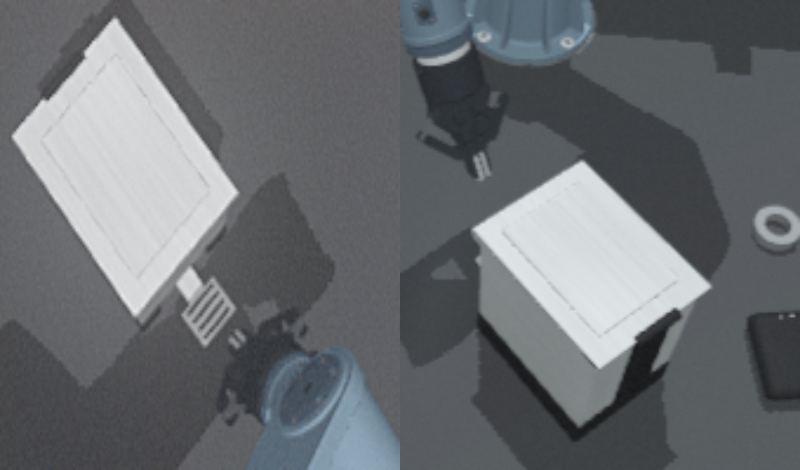

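The lid is fully shut and the pedal is up at (207,312) in the left view. The gripper is clear of everything and the bin stands where it was.

```bash
python3 -c "
from h import *
print(ctrl.hand_in())"
```

```text
the job is handed in; nothing more can be done
None
```

I pressed the pedal fully down until the carton dropped inside, then eased the lid gently shut; the bin and bystanders were left in place and the job is handed in, though the hand-in call returned no verdict.

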